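# Build an interlocked carton layer on a docked carrier

### The job

Finish the carton layer on the carrier in the interlocking pattern: two cartons lengthwise end to end along the back stop and, in front of them, the other three crosswise side by side, starting from the side stop. Two of the five equal cartons already lie loosely on the carrier and three stand on the bench; bring all of them home so that the layer is square and snug against both stops, with no gaps. Keep the cartons right way up and leave the longer carton and everything else on the bench where it is.

Things in the scene. Friction and masses are not known exactly. Their poses are not given: they have to be found in the camera images.
- carrier: docked workpiece carrier, fixed: a black plate 240 x 240 mm on a low stand; its flat deck is 60 mm above the bench. Origin at the centre of the stand's underside, on the bench; x points away from the robot (turned by up to 0.45 rad), y left, z up. Aluminium stops on its far and left sides; its near and right sides are open
- back_stop (a point): top middle of the inner face of the back stop: a straight aluminium wall 28 mm above the deck, 5 mm thick, over the full 240 mm of the carrier's far side; inner face at x = +100 mm of the carrier, facing the robot. Outside it a low flange with screws
- side_stop (a point): top middle of the inner face of the side stop: the same wall along the carrier's left side, from x = -100 to +100 mm; inner face at y = +100 mm of the carrier, facing right
- place_back_left (a point): point on the deck (z 60 mm) where the centre of a carton's underside belongs: left of the two lengthwise places along the back stop; the carton lies with its length along the carrier's y, touching both stops; at x +68, y +52 mm of the carrier
- place_back_right (a point): point on the deck (z 60 mm) where the centre of a carton's underside belongs: right of the two lengthwise places along the back stop, length along the carrier's y; at x +68, y -44 mm of the carrier
- place_front_left (a point): point on the deck (z 60 mm) where the centre of a carton's underside belongs: left of the three crosswise places in front of the back pair, length along the carrier's x, touching the side stop; at x -12, y +68 mm of the carrier
- place_front_middle (a point): point on the deck (z 60 mm) where the centre of a carton's underside belongs: middle of the three crosswise places, length along the carrier's x; at x -12, y +4 mm of the carrier
- place_front_right (a point): point on the deck (z 60 mm) where the centre of a carton's underside belongs: right of the three crosswise places, length along the carrier's x; at x -12, y -60 mm of the carrier
- carton_1: plain brown cardboard carton, 96 x 64 x 50 mm (x long, y wide, z high), 0.17 to 0.34 kg, one of five alike and interchangeable; origin at the centre of its underside, x along its length. Starts set down loosely on the carrier, roughly lengthwise along the back stop (in the left half), up to 70 mm short of its place and turned by up to 0.2 rad
- carton_2: plain brown cardboard carton, 96 x 64 x 50 mm (x long, y wide, z high), 0.17 to 0.34 kg, one of five alike and interchangeable; origin at the centre of its underside, x along its length. Starts set down loosely on the carrier, roughly lengthwise along the back stop (in the right half), up to 70 mm short of its place and turned by up to 0.2 rad
- carton_3: plain brown cardboard carton, 96 x 64 x 50 mm (x long, y wide, z high), 0.17 to 0.34 kg, one of five alike and interchangeable; origin at the centre of its underside, x along its length. Starts standing on the bench beside the carrier, left or right, at any turn
- carton_4: plain brown cardboard carton, 96 x 64 x 50 mm (x long, y wide, z high), 0.17 to 0.34 kg, one of five alike and interchangeable; origin at the centre of its underside, x along its length. Starts standing on the bench beside the carrier, left or right, at any turn
- carton_5: plain brown cardboard carton, 96 x 64 x 50 mm (x long, y wide, z high), 0.17 to 0.34 kg, one of five alike and interchangeable; origin at the centre of its underside, x along its length. Starts standing on the bench beside the carrier, left or right, at any turn
- long_carton: a longer cardboard carton, 135 x 64 x 58 mm, not part of the layer (told from the others by its length); among the cartons; loose, to be left alone; origin at the centre of its underside
- scanner: black hand-held bar-code scanner lying on its side, about 140 x 75 x 48 mm; among the cartons; loose, to be left alone; origin at the centre of its underside
- cell_pack: white tray card with two green cells, 118 x 58 x 29 mm; among the cartons; loose, to be left alone; origin at the centre of its underside
Not all that is in view belongs to the job. What is shaped like the carton_5 but blue or purple is not meant. What is shaped like the carton_4 but pink is not meant.

How it is judged:
At the end, for the whole second after the job is handed in: Every one of the five places holds a carton: centre within 8 mm of the place, turned no more than 4 degrees (0.07 rad) from it (back pair lengthwise along the back stop, front three crosswise), flat on the deck (within 6 mm of its height, tilted less than 0.06 rad), all at rest (((horizontal distance between carton_1 and place_back_left below 0.008 m and angle between the x axis of carton_1 and the y axis of carrier, either way round below 0.07 rad) or (horizontal distance between carton_2 and place_back_left below 0.008 m and angle between the x axis of carton_2 and the y axis of carrier, either way round below 0.07 rad) or (horizontal distance between carton_3 and place_back_left below 0.008 m and angle between the x axis of carton_3 and the y axis of carrier, either way round below 0.07 rad) or (horizontal distance between carton_4 and place_back_left below 0.008 m and angle between the x axis of carton_4 and the y axis of carrier, either way round below 0.07 rad) or (horizontal distance between carton_5 and place_back_left below 0.008 m and angle between the x axis of carton_5 and the y axis of carrier, either way round below 0.07 rad)) and ((horizontal distance between carton_1 and place_back_right below 0.008 m and angle between the x axis of carton_1 and the y axis of carrier, either way round below 0.07 rad) or (horizontal distance between carton_2 and place_back_right below 0.008 m and angle between the x axis of carton_2 and the y axis of carrier, either way round below 0.07 rad) or (horizontal distance between carton_3 and place_back_right below 0.008 m and angle between the x axis of carton_3 and the y axis of carrier, either way round below 0.07 rad) or (horizontal distance between carton_4 and place_back_right below 0.008 m and angle between the x axis of carton_4 and the y axis of carrier, either way round below 0.07 rad) or (horizontal distance between carton_5 and place_back_right below 0.008 m and angle between the x axis of carton_5 and the y axis of carrier, either way round below 0.07 rad)) and ((horizontal distance between carton_1 and place_front_left below 0.008 m and angle between the x axis of carton_1 and the x axis of carrier, either way round below 0.07 rad) or (horizontal distance between carton_2 and place_front_left below 0.008 m and angle between the x axis of carton_2 and the x axis of carrier, either way round below 0.07 rad) or (horizontal distance between carton_3 and place_front_left below 0.008 m and angle between the x axis of carton_3 and the x axis of carrier, either way round below 0.07 rad) or (horizontal distance between carton_4 and place_front_left below 0.008 m and angle between the x axis of carton_4 and the x axis of carrier, either way round below 0.07 rad) or (horizontal distance between carton_5 and place_front_left below 0.008 m and angle between the x axis of carton_5 and the x axis of carrier, either way round below 0.07 rad)) and ((horizontal distance between carton_1 and place_front_middle below 0.008 m and angle between the x axis of carton_1 and the x axis of carrier, either way round below 0.07 rad) or (horizontal distance between carton_2 and place_front_middle below 0.008 m and angle between the x axis of carton_2 and the x axis of carrier, either way round below 0.07 rad) or (horizontal distance between carton_3 and place_front_middle below 0.008 m and angle between the x axis of carton_3 and the x axis of carrier, either way round below 0.07 rad) or (horizontal distance between carton_4 and place_front_middle below 0.008 m and angle between the x axis of carton_4 and the x axis of carrier, either way round below 0.07 rad) or (horizontal distance between carton_5 and place_front_middle below 0.008 m and angle between the x axis of carton_5 and the x axis of carrier, either way round below 0.07 rad)) and ((horizontal distance between carton_1 and place_front_right below 0.008 m and angle between the x axis of carton_1 and the x axis of carrier, either way round below 0.07 rad) or (horizontal distance between carton_2 and place_front_right below 0.008 m and angle between the x axis of carton_2 and the x axis of carrier, either way round below 0.07 rad) or (horizontal distance between carton_3 and place_front_right below 0.008 m and angle between the x axis of carton_3 and the x axis of carrier, either way round below 0.07 rad) or (horizontal distance between carton_4 and place_front_right below 0.008 m and angle between the x axis of carton_4 and the x axis of carrier, either way round below 0.07 rad) or (horizontal distance between carton_5 and place_front_right below 0.008 m and angle between the x axis of carton_5 and the x axis of carrier, either way round below 0.07 rad)) and z of carton_1 in the frame of carrier between 0.054 and 0.066 m and angle between each of carton_1, carton_2, carton_3, carton_4, carton_5's own z axis and vertical below 0.06 rad and z of carton_2 in the frame of carrier between 0.054 and 0.066 m and z of carton_3 in the frame of carrier between 0.054 and 0.066 m and z of carton_4 in the frame of carrier between 0.054 and 0.066 m and z of carton_5 in the frame of carrier between 0.054 and 0.066 m and linear speed of each of carton_1, carton_2, carton_3, carton_4, carton_5 below 0.01 m/s); the robot touches nothing.
It fails at once if a carton of the layer is tipped more than about 35 degrees (angle between any of carton_1, carton_2, carton_3, carton_4, carton_5's own z axis and vertical above 0.6 rad).
It fails at once if one of the other things on the bench (long carton, scanner, cell pack) is shifted by more than 30 mm (distance of any of long_carton, scanner, cell_pack from where it was at the start of the episode above 0.03 m).
It also fails if it takes over 72 s, if anything falls off the work surface, if the arm or the gripper's body presses on something with over 40 N, if the wrist force passes 120 N, or if a joint passes its speed limit or range.

### The arm

A 6-joint arm with a two-finger parallel gripper is mounted at the origin on the work surface. World frame = base frame: x ahead of the robot, y to its left, z up, the work surface at z = 0. Lengths are in m, angles in rad, forces in N, time in s.
With the tool pointing down it reaches from about 0.3 to 0.875 m from the base axis. Payload 6.4 kg.
Tool frame: the origin (TCP) lies on the centre line of the jaws, within the pads' length; the fingertips stand 19 mm ahead of it and the grasp point (between the pads) is the TCP (manip.tip_reach is the distance from the TCP to the fingertips, in m); x points along the fingers, z is the direction in which the jaws open and shut, and the axes are right-handed (so a half turn about x gives the same grasp; the last joint's range is limited). The gripper opens to 85 mm and grips with 20 to 120 N. Pads are 22 mm wide; open, the fingers measure 114 mm over their backs; the gripper's body (76 mm by 85 mm) begins 54 mm behind the grasp point. The pads swing forward as they close: fully open they stand 13 mm farther back than shut.
Start: joints at [-1.416, 0.181, 1.607, -0, 1.354, -0.206], TCP at [0.203, -0.538, 0.25] pointing down, gripper open.
Joint ranges: [-2.99, 2.99], [-0.89, 2.07], [0.3, 2.58], [-1.14, 4.28], [0, 2.63], [-3.12, 3.12]. Speed limits (rad/s): [2.57, 2.57, 3.01, 3.14, 3.14, 3.14].

### API

Orientations are given as [roll, pitch, yaw] about the fixed x, y, z axes, in that order (R = Rz(yaw) Ry(pitch) Rx(roll)).
In Python, from plant import manip, viewer gives the robot as it stands.
- The arm moves only by the shell command python3 -m crank 'ROWS'. ROWS is JSON, one flat list of numbers, 7 for each row, row after row: the shift along the tool's x, y, z in units of 0.15 m (1.0 is 0.15 m), then the turn, a rotation vector about the tool's x, y, z in units of 120 degrees (1.0 is 120 degrees), then the closure, from 0 (fully open) to 1 (shut). A call has 1 to 20 rows; each row is the pose to reach, as a shift and turn from the pose commanded when the call began, along the tool's axes at that moment; what a row does not reach only later rows make up. A row lasts 1/10 s, in which the tool goes at most 50 mm and 8.59 degrees, less where a joint would pass 70% of its speed; a pose out of reach is approached as far as the arm can. A call with a number of a shift or a turn outside -1 to 1 is refused whole. A call with a gripper value outside its range is refused whole. The fingers move at their own pace and stop on an object; the grip force is fixed at half the most. Time passes only in rows, so rows that repeat a pose let the fingers close. It gives the time, the measured TCP pose, the force and the opening at its end, in the units of the state.
- manip.state(): the state, without advancing time (a new reading comes with each control period).
- viewer.grab_frame(name): name is "scene" or "top"; returns a dict with "pixels" (384x512x3 uint8, red, green, blue), "z_map" (384x512 float32, m along the optical axis (not along the pixel's ray), 0 where there is no reading), "camera_matrix" (3x3 intrinsics, pixels), "position" and "attitude" of the camera in the world. Camera axes: x right, y up, looking along -z (the intrinsics and any distortion apply to the point x, -y, -z); pixel columns grow to the right and rows downward; lengths in m; the calibration is good to about 2 mm. A picture is of the moment at which its call begins.
- manip.finish_job(): hands the job in, once; it reports no verdict.
The state is a dict: "time": time; "joint_positions": joint angles; "dq": joint speeds; "joint_torque": joint torques, N m; "ee_pos": TCP position; "ee_rot": TCP orientation; "ft_force": force on the tool from outside, world axes, zero at the start; "wrist_torque": the same for the moment, N m; "grip_width": finger opening in m.
Only numpy, scipy, OpenCV 4.12 (cv2) and the standard library are available. Lean on these libraries where they do the work, as an engineer would, in place of code of your own. Each camera call takes 0.05 s, during which the arm holds its last target. There are 200 camera calls.

## Working session

There is one attempt and no reset: what is moved stays moved. The work goes in short steps, Python scripts to look and compute and a shell command to move; the robot and the scene stay as the last step left them, time stands still between calls to the robot, and variables do not carry over. Pictures are saved under pics/ and viewed, about 8 in all and at most 12, crops included, and the job is handed in when it is done.

```bash
ls; mkdir -p pics
python3 - <<'E'
from plant import manip, viewer
import cv2,numpy as np,pickle
print(manip.state(), manip.tip_reach)
ims=[]
for n in("scene","top"):
    f=viewer.grab_frame(n); pickle.dump(f,open(f"{n}.pkl","wb"))
    print(n,f["camera_matrix"].tolist(),f["position"],f["attitude"],[k for k in f])
    ims.append(f["pixels"][:,:,::-1])
cv2.imwrite("pics/a_top.png",cv2.resize(ims[1],(800,600),interpolation=cv2.INTER_CUBIC))
cv2.imwrite("pics/a_scene.png",cv2.resize(ims[0],(800,600),interpolation=cv2.INTER_CUBIC))
E
```

```text
pics
{'time': 0.0, 'joint_positions': array([-1.41627310e+00,  1.81543039e-01,  1.60800182e+00, -9.04993771e-08,
        1.35377855e+00, -2.06313729e-01]), 'dq': array([-0.00081071, -0.00085943, -0.00093805, -0.00019839, -0.00017945,
        0.00022523]), 'joint_torque': array([ 4.94397882e-04, -4.44866073e+01, -3.51340520e+01, -3.72137592e-04,
        8.95840436e-03, -4.20328774e-06]), 'ee_pos': array([ 0.20293666, -0.53745195,  0.24938598]), 'ee_rot': array([2.93532997, 1.56906557, 1.72537061]), 'ft_force': array([0.19086006, 0.3582131 , 0.07472626]), 'wrist_torque': array([ 0.00990582, -0.00248331, -0.01397199]), 'grip_width': 0.08566102073215813} 0.019
scene [[368.1573847566418, 0.0, 255.96035979934024], [0.0, 368.1573847566418, 192.85576848811934], [0.0, 0.0, 1.0]] [1.20928935 0.20084975 0.78182679] [0.79769228 0.00837261 1.84977608] ['pixels', 'z_map', 'camera_matrix', 'position', 'attitude']
top [[357.4339760344781, 0.0, 257.6177072163185], [0.0, 357.4339760344781, 192.13083640393123], [0.0, 0.0, 1.0]] [0.36989199 0.01320706 1.05652118] [ 0.1196294   0.00340869 -1.59529593] ['pixels', 'z_map', 'camera_matrix', 'position', 'attitude']
```

View pics/a_top.png

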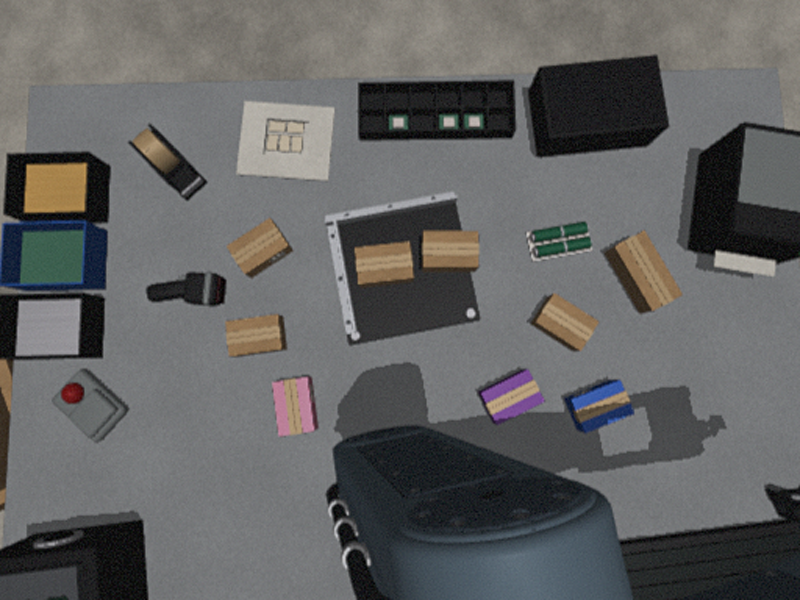

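View pics/a_scene.png

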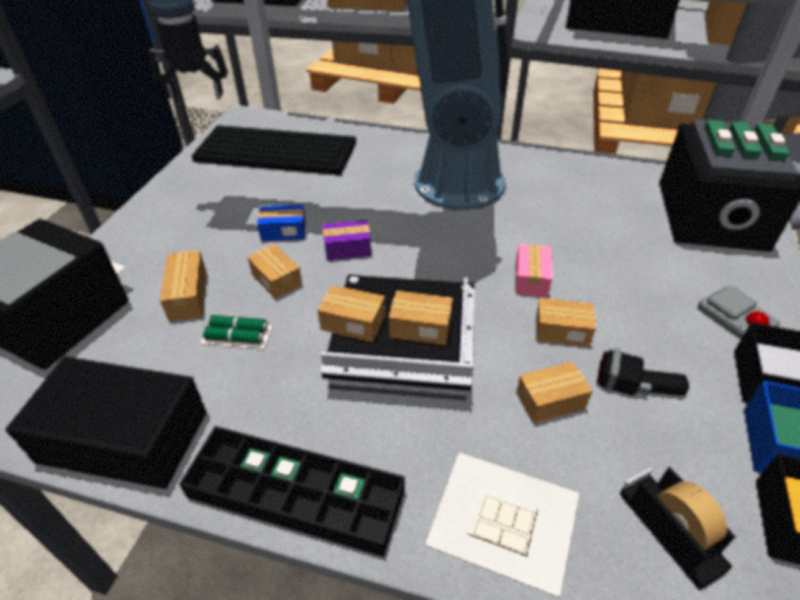

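The top view (800x600) shows brown cartons on the carrier at (384,263) and (450,250). Others stand on the bench at left (258,247) and (255,335), and at right (565,322). The longer brown one is at (648,270). The pink (294,405), purple (512,396) and blue (600,404) boxes are decoys, and the scanner is at (190,288). The scene view agrees. Next I measure.

```bash
cat > h.py <<'E'
import numpy as np,cv2
from scipy.spatial.transform import Rotation as R
from plant import manip, viewer
def rays(f,uv):
    uv=np.asarray(uv,float).reshape(-1,2);K=f["camera_matrix"]
    d=np.c_[(uv[:,0]-K[0,2])/K[0,0],-(uv[:,1]-K[1,2])/K[1,1],-np.ones(len(uv))]
    return d@R.from_euler('xyz',f["attitude"]).as_matrix().T
def plane(f,uv,z):
    d=rays(f,uv);p=np.asarray(f["position"]);return (p+d*((z-p[2])/d[:,2])[:,None])[:,:2]
def cloud(f):
    h,w=f["z_map"].shape;v,u=np.mgrid[:h,:w]
    P=np.asarray(f["position"])+rays(f,np.c_[u.ravel(),v.ravel()])*f["z_map"].reshape(-1,1)
    P[f["z_map"].ravel()==0]=np.nan
    return P.reshape(h,w,3)
def boxes(f,zlo=.03,zhi=.16):
    """brown top faces: (x,y,ztop,L,W,yaw of length,px)"""
    P=cloud(f);hsv=cv2.cvtColor(f["pixels"],cv2.COLOR_RGB2HSV)
    m=cv2.inRange(hsv,(8,50,50),(25,255,255))>0
    m=m&(P[...,2]>zlo)&(P[...,2]<zhi)&(abs(P[...,1])<.5)&(P[...,0]>.2)&(P[...,0]<.9)
    m=cv2.morphologyEx(m.astype(np.uint8),cv2.MORPH_OPEN,np.ones((3,3)))
    n,lab,st,ce=cv2.connectedComponentsWithStats(m,connectivity=4);out=[]
    for i in range(1,n):
        if st[i,4]<120: continue
        z=P[...,2][lab==i]; zt=np.nanmedian(z[z>np.nanpercentile(z,85)-.012])
        mm=((lab==i)&(P[...,2]>zt-.008)).astype(np.uint8)
        c=max(cv2.findContours(mm,cv2.RETR_EXTERNAL,cv2.CHAIN_APPROX_NONE)[0],key=cv2.contourArea)
        xy=plane(f,c,zt); (cx,cy),(w,h),a=cv2.minAreaRect((xy*1000).astype(np.float32))
        if w<h: w,h,a=h,w,a+90
        a=(np.radians(a)+np.pi/2)%np.pi-np.pi/2
        out.append([cx/1000,cy/1000,zt,w,h,a,*ce[i]])
    return np.array(out)
E
cat > m1.py <<'E'
from h import *; import pickle
np.set_printoptions(suppress=True,precision=3,linewidth=150)
for n in("top","scene"):
    f=pickle.load(open(n+".pkl","rb")); print(n);print(boxes(f))
    P=cloud(f);g=f["pixels"].min(2);Z=P[...,2]
    near=(np.hypot(P[...,0]-.52,P[...,1]-.02)<.22)
    print("bench z",np.nanmedian(Z[near&(Z<.03)]))
    dk=near&(Z>.05)&(Z<.07)&(f["pixels"].max(2)<70);print("deck z",np.nanmedian(Z[dk]),dk.sum())
    xy=P[dk][:,:2]
    w=near&(Z>.078)&(Z<.096)&(f["pixels"].max(2)-g<30)&(g>90)
    zt=np.nanmedian(Z[w]); vu=np.argwhere(w); q=plane(f,vu[:,::-1],zt); print("wall",len(q),zt)
    # split into two walls: iterate with carrier yaw
    (cx,cy),(a,b),an=cv2.minAreaRect((q*1000).astype(np.float32));print("rect",cx,cy,a,b,an)
    corner=q[np.argmax(q@[1,1])];dd=q-corner
    A=q[(abs(dd[:,1])>.04)&(dd[:,0]>-.05)];B=q[(dd[:,0]<-.06)&(dd[:,1]>-.09)]
    for nm,S in(("back",A),("side",B)):
        vx,vy,x0,y0=cv2.fitLine((S*1000).astype(np.float32),cv2.DIST_HUBER,0,.01,.01).ravel()
        res=(S*1000-[x0,y0])@[-vy,vx]; print(nm,len(S),np.degrees(np.arctan2(vy,vx)),x0,y0,"thick",res.std(),"ext",np.ptp((S*1000)@[vx,vy]))
    o=f["pixels"][:,:,::-1].copy(); o[w]=(0,0,255); o[dk]=(0,255,0); c=np.argwhere(w).mean(0).astype(int)
    cv2.imwrite(f"pics/m_{n}.png",cv2.resize(o[c[0]-60:c[0]+90,c[1]-60:c[1]+140],None,fx=4,fy=4,interpolation=cv2.INTER_NEAREST)[:600,:800])
E
python3 m1.py
```

```text
top
[[  0.775   0.459   0.098  58.628  33.48    0.769  99.01   96.318]
 [  0.598   0.278   0.052  95.507  66.236  -0.992 164.685 157.784]
 [  0.57   -0.069   0.111  94.717  63.077   1.545 287.312 160.025]
 [  0.533  -0.429   0.059 134.428  67.68    0.46  414.114 173.405]
 [  0.549   0.045   0.111  96.417  64.999  -1.48  245.542 168.61 ]
 [  0.444  -0.28    0.051  96.928  65.394   0.965 362.178 206.035]
 [  0.434   0.284   0.052  97.835  63.944  -1.454 162.277 214.448]
 [  0.306   0.214   0.052  95.734  21.178   0.126 187.14  260.155]
 [  0.314  -0.175   0.051  96.112  19.487  -1.142 327.127 253.996]
 [  0.293  -0.333   0.051  96.611  19.964  -1.225 384.608 260.14 ]]
bench z 0.0013562254984345046
deck z 0.061394898799022324 4228
wall 322 0.08918102099321118
rect 601.275390625 69.52252197265625 161.723876953125 301.3350830078125 51.8900146484375
back 138 -80.488335 653.9444 11.008121 thick 1.6285729266608862 ext 195.46208426326703
side 107 9.609207 501.08173 109.943306 thick 1.6563511570878622 ext 138.05617917888958
scene
[[  0.452  -0.284   0.051 104.614  66.379   0.94  174.702 169.489]
 [  0.313   0.211   0.051 102.669  18.618   0.119 341.935 168.698]
 [  0.54   -0.432   0.059 144.559  66.469   0.471 115.776 178.832]
 [  0.577  -0.073   0.111  98.839  70.505   1.543 225.058 199.339]
 [  0.556   0.041   0.111  97.098  72.038  -1.481 268.243 201.913]
 [  0.441   0.28    0.051  98.3    72.614  -1.453 361.913 202.065]
 [  0.604   0.275   0.051 101.277  68.24   -1.003 354.05  246.996]
 [  0.784   0.46    0.097  57.698  43.116   0.737 444.878 326.888]]
bench z 0.0011294826075597397
deck z 0.06086190672798075 1993
wall 629 0.0875317460208157
rect 569.0341186523438 -2.240203857421875 209.65916442871094 253.54949951171875 13.398090362548828
back 402 -81.48649 658.16315 8.27857 thick 20.287189611971595 ext 221.82455392238214
side 89 8.92496 512.2297 106.5539 thick 18.015926621163672 ext 144.6474685477453
```

Top and depth agree with the text: tops at 51 mm on the bench and 111 mm on the carrier, and 134 mm length for the long carton. Cartons for the layer are at (258,247), (255,335) and (565,322), about 96 x 64 mm. The one at (648,270) measures 134 mm long, so it is left alone. I check this in one enlarged crop and plan the first moves.

```bash
cat >> h.py <<'E'
O=np.array([.5500,.0140]);TH=.1667
def C(x,y):  # carrier mm -> world m
    c,s=np.cos(TH),np.sin(TH);return O+np.array([[c,-s],[s,c]])@[x/1000,y/1000]
def pose():
    s=manip.state();return np.array(s["ee_pos"]),R.from_euler('xyz',s["ee_rot"]).as_matrix(),s
def plan(*wps,start=None):
    """wps: (x,y,z,jawyaw) ; one call's rows per printed line group"""
    p,M,s=pose()
    print("now",p.round(4),"jaw",np.arctan2(M[1,2],M[0,2]).round(3),"q6",s["joint_positions"][5].round(2),"F",np.round(s["ft_force"],1),"w",round(s["grip_width"],4),"t",s["time"])
    p0,M0=p.copy(),M.copy()
    for x,y,z,a in wps:
        j=np.arctan2(M[1,2],M[0,2]);a=j+((a-j+np.pi/2)%np.pi-np.pi/2)
        zt=np.array([np.cos(a),np.sin(a),0]);xt=np.array([0,0,-1.]);T=np.c_[xt,np.cross(zt,xt),zt]
        for k in range(9):
            d=M0.T@(np.array([x,y,z])-p0)/.15;n=max(1,int(np.ceil(abs(d).max()-1e-9)))
            rv=R.from_matrix(M0.T@T).as_rotvec()/np.radians(120)
            if abs(d).max()<=1: break
            print("  CALL",(d/n).round(3),rv.round(3)); p0=p0+M0@(d/n)*.15; M0=T.copy()
        print("  ",d.round(3),rv.round(3),"->",np.round([x,y,z,a],3)); M=T
E
cat > m2.py <<'E'
from h import *; import pickle
f=pickle.load(open("top.pkl","rb"))["pixels"][:,:,::-1]
cv2.imwrite("pics/crop.png",cv2.resize(f[125:240,135:450],(800,292),interpolation=cv2.INTER_CUBIC))
a=1.66-np.pi/2
plan((.549,.045,.20,a))
plan((.549,.045,.20,a),(.549,.045,.112,a))
E
python3 m2.py
```

```text
now [ 0.2029 -0.5375  0.2495] jaw -1.21 q6 -0.21 F [-0.6  0.7  0.1] w 0.0854 t 0.1
  CALL [ 0.084  0.882 -0.705] [-0.62  -0.001 -0.001]
  CALL [0.082 0.916 0.661] [0. 0. 0.]
  CALL [0.082 0.916 0.661] [0. 0. 0.]
   [0.082 0.916 0.661] [0. 0. 0.] -> [0.549 0.045 0.2   0.089]
now [ 0.2029 -0.5375  0.2495] jaw -1.21 q6 -0.21 F [-0.6  0.7  0.1] w 0.0854 t 0.1
  CALL [ 0.084  0.882 -0.705] [-0.62  -0.001 -0.001]
  CALL [0.082 0.916 0.661] [0. 0. 0.]
  CALL [0.082 0.916 0.661] [0. 0. 0.]
   [0.082 0.916 0.661] [0. 0. 0.] -> [0.549 0.045 0.2   0.089]
   [0.669 0.916 0.661] [-0.  0.  0.] -> [0.549 0.045 0.112 0.089]
```

View pics/crop.png

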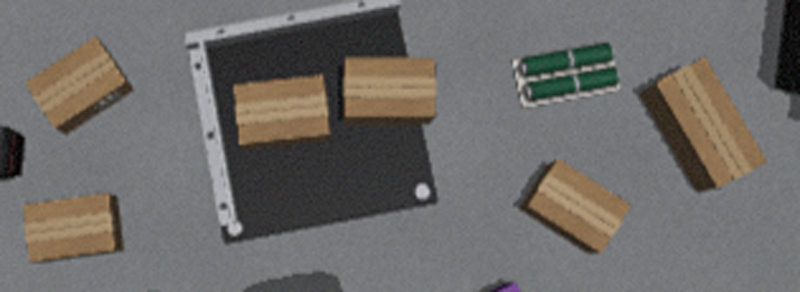

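The crop confirms it: three equal cartons at crop (80,85), (72,228) and (575,207), and the clearly longer one at (712,125), which is left. Moving to the first carton on the carrier.

```bash
python3 -m crank '[0.084,0.882,-0.705,-0.62,0,0,0, 0.084,0.882,-0.705,-0.62,0,0,0, 0.084,0.882,-0.705,-0.62,0,0,0, 0.084,0.882,-0.705,-0.62,0,0,0, 0.084,0.882,-0.705,-0.62,0,0,0, 0.084,0.882,-0.705,-0.62,0,0,0, 0.084,0.882,-0.705,-0.62,0,0,0, 0.084,0.882,-0.705,-0.62,0,0,0, 0.084,0.882,-0.705,-0.62,0,0,0, 0.084,0.882,-0.705,-0.62,0,0,0]'
python3 -m crank '[0.082,0.916,0.661,0,0,0,0, 0.082,0.916,0.661,0,0,0,0, 0.082,0.916,0.661,0,0,0,0, 0.082,0.916,0.661,0,0,0,0]'
python3 -m crank '[0.082,0.916,0.661,0,0,0,0, 0.082,0.916,0.661,0,0,0,0, 0.082,0.916,0.661,0,0,0,0, 0.082,0.916,0.661,0,0,0,0]'
cat > m3.py <<'E'
from h import *
a=1.66-np.pi/2
plan((.549,.045,.20,a),(.549,.045,.112,a))
E
python3 m3.py
```

```text
time: 1.1
ee_pos: [0.2894, -0.392, 0.2373]
ee_rot: [1.88, 1.57, 1.969]
ft_force: [-0.9, 0.5, 0.8]
grip_width: 0.085
time: 1.5
ee_pos: [0.3769, -0.2432, 0.2247]
ee_rot: [1.657, 1.569, 1.744]
ft_force: [0.0, -0.7, -0.3]
grip_width: 0.0855
time: 1.9
ee_pos: [0.4636, -0.0975, 0.2127]
ee_rot: [1.583, 1.57, 1.672]
ft_force: [-0.3, 0.3, 0.8]
grip_width: 0.0857
now [ 0.4636 -0.0975  0.2127] jaw 0.088 q6 -0.55 F [-0.3  0.3  0.8] w 0.0857 t 1.9
   [0.085 0.896 0.651] [-0.    -0.    -0.001] -> [0.549 0.045 0.2   0.089]
   [0.672 0.895 0.651] [-0.    -0.    -0.001] -> [0.549 0.045 0.112 0.089]
```

```bash
python3 -m crank '[0.085,0.896,0.651,0,0,0,0, 0.085,0.896,0.651,0,0,0,0, 0.085,0.896,0.651,0,0,0,0, 0.085,0.896,0.651,0,0,0,0, 0.25,0.896,0.651,0,0,0,0, 0.5,0.896,0.651,0,0,0,0, 0.672,0.896,0.651,0,0,0,0, 0.672,0.896,0.651,0,0,0,0, 0.672,0.896,0.651,0,0,0,1, 0.672,0.896,0.651,0,0,0,1, 0.672,0.896,0.651,0,0,0,1, 0.672,0.896,0.651,0,0,0,1, 0.672,0.896,0.651,0,0,0,1, 0.672,0.896,0.651,0,0,0,1, 0.672,0.896,0.651,0,0,0,1, 0.58,0.896,0.651,0,0,0,1, 0.58,0.896,0.651,0,0,0,1]'
cat > m4.py <<'E'
from h import *
plan((*C(62,46),.125,TH),(*C(62,46),.1125,TH),(*C(68,46),.1125,TH),(*C(68,52),.1125,TH))
E
python3 m4.py
```

```text
time: 3.6
ee_pos: [0.5493, 0.0413, 0.1284]
ee_rot: [-0.217, 1.567, -0.128]
ft_force: [0.5, -0.4, -1.4]
grip_width: 0.062
now [0.5493 0.0413 0.1284] jaw 0.088 q6 -0.23 F [ 0.5 -0.4 -1.4] w 0.062 t 3.6
   [0.024 0.156 0.377] [-0.037  0.002  0.   ] -> [0.604 0.07  0.125 0.167]
   [0.107 0.156 0.377] [-0.037  0.002  0.   ] -> [0.604 0.07  0.112 0.167]
   [0.107 0.16  0.416] [-0.037  0.002  0.   ] -> [0.609 0.071 0.112 0.167]
   [0.107 0.199 0.413] [-0.037  0.002  0.   ] -> [0.608 0.077 0.112 0.167]
```

```bash
python3 -m crank '[0.024,0.15,0.2,-0.037,0.002,0,1, 0.024,0.15,0.377,-0.037,0.002,0,1, 0.024,0.15,0.377,-0.037,0.002,0,1, 0.107,0.15,0.377,-0.037,0.002,0,1, 0.107,0.15,0.377,-0.037,0.002,0,1, 0.107,0.15,0.4,-0.037,0.002,0,1, 0.107,0.15,0.416,-0.037,0.002,0,1, 0.107,0.15,0.416,-0.037,0.002,0,1]'
python3 - <<'E'
from h import *
plan((*C(68,46),.1125,TH),(*C(68,49),.1125,TH))
for n in("top","scene"):
    b=boxes(viewer.grab_frame(n));b=b[(b[:,2]>.1)&(b[:,3]<130)];print(n,b.round(3).tolist())
E
```

```text
time: 4.4
ee_pos: [0.6074, 0.069, 0.1129]
ee_rot: [-3.062, 1.566, -2.896]
ft_force: [-12.0, -0.1, 23.1]
grip_width: 0.0618
now [0.6074 0.069  0.1129] jaw 0.166 q6 -0.25 F [-12.   -0.1  23.1] w 0.0618 t 4.4
   [0.003 0.008 0.015] [-0.    -0.002  0.   ] -> [0.609 0.071 0.112 0.167]
   [0.003 0.028 0.015] [-0.    -0.002  0.   ] -> [0.609 0.074 0.112 0.167]
top [[0.57, -0.069, 0.111, 94.705, 63.069, 1.545, 287.336, 159.998]]
scene [[0.577, -0.073, 0.111, 98.292, 71.143, 1.559, 225.043, 199.187], [0.622, 0.037, 0.111, 83.325, 36.027, 0.417, 260.51, 216.554], [0.607, 0.097, 0.111, 70.402, 38.853, 0.207, 285.955, 217.271]]
```

```bash
python3 -m crank '[-0.01,0.01,0,0,0,0,1, -0.01,0.028,0,0,0,0,1, -0.01,0.034,0,0,0,0,1]'; python3 -m crank '[0,0.013,0,0,0,0,1, 0,0.02,0,0,0,0,1]'; python3 -m crank '[0,0,0,0,0,0,0.3, 0,0,0,0,0,0,0, 0,0,0,0,0,0,0, -0.1,0,0,0,0,0,0, -0.3,0,0,0,0,0,0, -0.5,-0.3,-0.3,0,0,0,0, -0.5,-1,-1,0,0,0,0, -0.5,-1,-1,0,0,0,0, -0.5,-1,-1,0,0,0,0, -0.5,-1,-1,0,0,0,0, -0.5,-1,-1,0,0,0,0]'
python3 - <<'E'
from h import *
np.set_printoptions(suppress=True,precision=4,linewidth=150)
f=viewer.grab_frame("top");b=boxes(f);b=b[(b[:,2]>.1)&(b[:,3]<130)];print(b)
for r in b: print("carrier mm",(np.array([[np.cos(TH),np.sin(TH)],[-np.sin(TH),np.cos(TH)]])@(r[:2]-O)*1000).round(1),"dyaw",(r[5]-TH)%np.pi-np.pi/2)
cv2.imwrite("pics/b.png",cv2.resize(f["pixels"][100:240,180:340,::-1],(686,600),interpolation=cv2.INTER_CUBIC))
plan()
E
```

```text
time: 4.8
ee_pos: [0.6078, 0.0726, 0.1129]
ee_rot: [-2.124, 1.567, -1.959]
ft_force: [-0.5, -8.1, 8.2]
grip_width: 0.0618
time: 5.0
ee_pos: [0.6079, 0.0729, 0.1131]
ee_rot: [-1.818, 1.563, -1.652]
ft_force: [0.7, -19.8, 7.2]
grip_width: 0.062
time: 6.1
ee_pos: [0.4831, -0.0969, 0.1882]
ee_rot: [-2.979, 1.567, -2.816]
ft_force: [-0.3, -0.0, -0.6]
grip_width: 0.0857
[[  0.6052   0.0758   0.1115  95.0042  65.1164  -1.3948 234.0954 149.3277]
 [  0.5708  -0.0407   0.1114  63.3238  37.7293  -0.0333 275.7848 158.3323]]
carrier mm [64.7 51.8] dyaw 0.009267104025468154
carrier mm [ 11.5 -57.4] dyaw 1.370790567886257
now [ 0.4839 -0.0958  0.1881] jaw 0.164 q6 -0.6 F [-0.1  0.4  0.9] w 0.085 t 6.15
```

View pics/b.png

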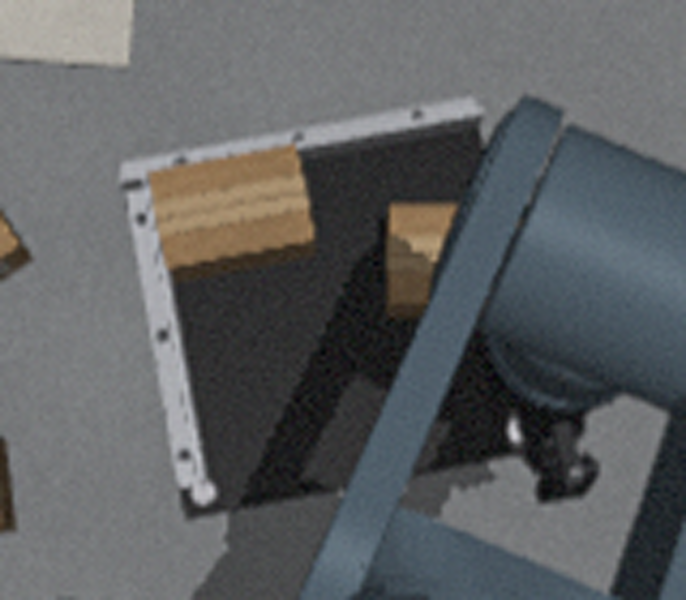

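c1 sits snug in the corner at crop (230,205), against both stops, which contact forces of 12 N and 20 N confirm. The carrier estimate shifts about 2 mm nearer. Next is c2, under the arm at crop (420,260).

```bash
sed -i 's/^O=.*/O=np.array([.5482,.0137]);TH=.1667/' h.py
python3 - <<'E'
from h import *
a=1.545-np.pi/2
plan((.570,-.069,.18,a),(.570,-.069,.1135,a))
E
```

```text
now [ 0.4839 -0.0958  0.1881] jaw 0.164 q6 -0.6 F [-0.1  0.4  0.9] w 0.085 t 6.15
   [0.052 0.083 0.595] [ 0.091 -0.001  0.   ] -> [ 0.57  -0.069  0.18  -0.026]
   [0.495 0.083 0.597] [ 0.091 -0.001  0.   ] -> [ 0.57  -0.069  0.114 -0.026]
```

```bash
python3 -m crank '[0.052,0.083,0.595,0.091,0,0,0, 0.052,0.083,0.595,0.091,0,0,0, 0.052,0.083,0.595,0.091,0,0,0, 0.25,0.083,0.596,0.091,0,0,0, 0.495,0.083,0.597,0.091,0,0,0, 0.495,0.083,0.597,0.091,0,0,0, 0.495,0.083,0.597,0.091,0,0,0, 0.495,0.083,0.597,0.091,0,0,1, 0.495,0.083,0.597,0.091,0,0,1, 0.495,0.083,0.597,0.091,0,0,1, 0.495,0.083,0.597,0.091,0,0,1]'
python3 -m crank '[0,0,0,0,0,0,1, -0.05,0,0,0,0,0,1, -0.09,0,0,0,0,0,1, -0.09,0,0,0,0,0,1, -0.09,0,0,0,0,0,1]'
python3 - <<'E'
from h import *
plan((*C(60,-52),.127,TH),(*C(60,-52),.1145,TH),(*C(68,-52),.1145,TH),(*C(68,-44),.1145,TH))
E
```

```text
time: 7.25
ee_pos: [0.5718, -0.0687, 0.1155]
ee_rot: [-1.256, 1.569, -1.281]
ft_force: [-0.7, 1.6, 6.2]
grip_width: 0.0619
time: 7.75
ee_pos: [0.5701, -0.0684, 0.1263]
ee_rot: [-2.956, 1.567, -2.98]
ft_force: [-0.3, 0.3, -3.2]
grip_width: 0.0619
now [ 0.5701 -0.0684  0.1263] jaw -0.025 q6 -0.3 F [-0.3  0.3 -3.2] w 0.0619 t 7.75
   [-0.006  0.279  0.299] [-0.091 -0.002  0.   ] -> [ 0.616 -0.028  0.127  0.167]
   [0.077 0.279 0.299] [-0.091 -0.002  0.   ] -> [ 0.616 -0.028  0.114  0.167]
   [0.077 0.289 0.352] [-0.091 -0.002  0.   ] -> [ 0.624 -0.026  0.114  0.167]
   [0.077 0.342 0.342] [-0.091 -0.002  0.   ] -> [ 0.623 -0.018  0.114  0.167]
```

```bash
python3 -m crank '[-0.006,0.279,0.15,-0.091,0,0,1, -0.006,0.279,0.299,-0.091,0,0,1, -0.006,0.279,0.299,-0.091,0,0,1, 0.075,0.279,0.299,-0.091,0,0,1, 0.075,0.279,0.299,-0.091,0,0,1, 0.075,0.284,0.325,-0.091,0,0,1, 0.075,0.289,0.352,-0.091,0,0,1, 0.075,0.289,0.352,-0.091,0,0,1]'
python3 -m crank '[0,0.03,-0.005,0,0,0,1, 0,0.057,-0.005,0,0,0,1, 0,0.057,-0.005,0,0,0,1]'
python3 - <<'E'
from h import *
plan((*C(68,-44),.1145,TH))
E
```

```text
time: 8.55
ee_pos: [0.6231, -0.027, 0.1144]
ee_rot: [3.133, 1.565, -2.986]
ft_force: [-2.2, -0.6, 5.1]
grip_width: 0.0622
time: 8.85
ee_pos: [0.6213, -0.0177, 0.1144]
ee_rot: [3.089, 1.566, -3.028]
ft_force: [-1.1, -0.1, 3.9]
grip_width: 0.0619
now [ 0.6213 -0.0177  0.1144] jaw 0.166 q6 -0.38 F [-1.1 -0.1  3.9] w 0.0619 t 8.85
   [-0.001 -0.006  0.008] [-0.    -0.002 -0.   ] -> [ 0.623 -0.018  0.114  0.167]
```

```bash
python3 -m crank '[0,0.01,0.012,0,0,0,1, 0,0.02,0.02,0,0,0,1, 0,0.02,0.02,0,0,0,1]';  python3 -m crank '[0,0,0,0,0,0,0.3, 0,0,0,0,0,0,0, 0,0,0,0,0,0,0, -0.2,0,0,0,0,0,0, -0.45,0,0,0,0,0,0, -0.6,0,0,0,0,0,0, -0.6,0,0,0,0,0,0]'
python3 - <<'E'
from h import *
a=.965-np.pi/2
plan((.444,-.280,.19,a),(.444,-.280,.0535,a))
E
```

```text
time: 9.15
ee_pos: [0.6234, -0.0161, 0.1145]
ee_rot: [-2.808, 1.563, -2.641]
ft_force: [-5.0, -8.9, 6.0]
grip_width: 0.062
time: 9.85
ee_pos: [0.6269, -0.0142, 0.2087]
ee_rot: [-0.568, 1.567, -0.401]
ft_force: [0.6, 0.3, -0.5]
grip_width: 0.0855
now [ 0.6269 -0.0142  0.2087] jaw 0.167 q6 -0.38 F [ 0.6  0.3 -0.5] w 0.0855 t 9.85
  CALL [ 0.062 -0.773 -0.748] [0.369 0.002 0.   ]
  CALL [ 0.031 -0.538  0.002] [0. 0. 0.]
   [ 0.031 -0.538  0.002] [0. 0. 0.] -> [ 0.444 -0.28   0.19  -0.606]
   [ 0.941 -0.538  0.002] [-0.  0.  0.] -> [ 0.444 -0.28   0.054 -0.606]
```

```bash
python3 -m crank '[0.062,-0.773,-0.748,0.369,0,0,0, 0.062,-0.773,-0.748,0.369,0,0,0, 0.062,-0.773,-0.748,0.369,0,0,0, 0.062,-0.773,-0.748,0.369,0,0,0, 0.062,-0.773,-0.748,0.369,0,0,0, 0.062,-0.773,-0.748,0.369,0,0,0, 0.062,-0.773,-0.748,0.369,0,0,0]'
python3 -m crank '[0.062,-1,0,0,0,0,0, 0.062,-1,0,0,0,0,0, 0.062,-1,0,0,0,0,0, 0.062,-1,0,0,0,0,0, 0.062,-1,0,0,0,0,0]'
python3 - <<'E'
from h import *
a=.965-np.pi/2
plan((.444,-.280,.19,a),(.444,-.280,.0535,a))
np.set_printoptions(suppress=True,precision=4,linewidth=150)
b=boxes(viewer.grab_frame("top"));b=b[(b[:,3]<130)&(b[:,4]>50)];print(b)
for r in b: print("carrier mm",(np.array([[np.cos(TH),np.sin(TH)],[-np.sin(TH),np.cos(TH)]])@(r[:2]-O)*1000).round(1),"dyaw",(r[5]-TH)%np.pi-np.pi/2)
E
```

```text
time: 10.55
ee_pos: [0.5327, -0.1468, 0.1947]
ee_rot: [-2.632, 1.565, 3.048]
ft_force: [1.0, -0.2, 0.8]
grip_width: 0.0853
time: 11.05
ee_pos: [0.4472, -0.2708, 0.1864]
ee_rot: [-2.627, 1.566, 3.049]
ft_force: [0.1, 0.4, -0.5]
grip_width: 0.0854
now [ 0.4472 -0.2708  0.1864] jaw -0.607 q6 -0.16 F [ 0.1  0.4 -0.5] w 0.0854 t 11.05
   [-0.024 -0.063  0.017] [-0.    -0.002  0.001] -> [ 0.444 -0.28   0.19  -0.606]
   [ 0.886 -0.061  0.021] [-0.    -0.002  0.001] -> [ 0.444 -0.28   0.054 -0.606]
[[  0.5973   0.2781   0.0516  95.634   66.5103  -1.0037 164.642  157.8184]
 [  0.4344   0.2846   0.0516  97.1869  63.9454  -1.4535 162.2512 214.4162]]
carrier mm [ 92.3 252.6] dyaw 0.4004405273147129
carrier mm [-67.3 286. ] dyaw -0.04945310961963578
```

```bash
python3 -m crank '[0.1,-0.063,0.017,0,-0.002,0.001,0, 0.4,-0.063,0.018,0,-0.002,0.001,0, 0.7,-0.062,0.02,0,-0.002,0.001,0, 0.886,-0.061,0.021,0,-0.002,0.001,0, 0.886,-0.061,0.021,0,-0.002,0.001,0, 0.886,-0.061,0.021,0,-0.002,0.001,0, 0.886,-0.061,0.021,0,-0.002,0.001,1, 0.886,-0.061,0.021,0,-0.002,0.001,1, 0.886,-0.061,0.021,0,-0.002,0.001,1, 0.886,-0.061,0.021,0,-0.002,0.001,1, 0.886,-0.061,0.021,0,-0.002,0.001,1]'
python3 -m crank '[-0.1,0,0,0,0,0,1, -0.3,0,0,0,0,0,1, -0.6,0,0,0,0,0,1, -0.9,0,0,0,0,0,1, -0.9,0,0,0,0,0,1, -0.9,0,0,0,0,0,1]'
python3 - <<'E'
from h import *
a=np.pi/2+TH
plan((*C(-20,60),.19,a),(*C(-20,60),.1145,a))
E
```

```text
time: 12.2
ee_pos: [0.4462, -0.2811, 0.0568]
ee_rot: [-0.15, 1.565, -0.756]
ft_force: [0.7, 2.4, 6.7]
grip_width: 0.0616
time: 12.8
ee_pos: [0.445, -0.2805, 0.1912]
ee_rot: [-0.26, 1.565, -0.867]
ft_force: [0.1, 0.5, -3.0]
grip_width: 0.0614
now [ 0.445  -0.2805  0.1912] jaw -0.607 q6 -0.18 F [ 0.1  0.5 -3. ] w 0.0614 t 12.8
  CALL [-0.     0.732 -0.309] [ 0.381  0.003 -0.   ]
  CALL [ 0.003  0.29  -0.74 ] [0. 0. 0.]
   [ 0.003  0.29  -0.74 ] [0. 0. 0.] -> [ 0.519  0.07   0.19  -1.404]
   [ 0.506  0.29  -0.74 ] [0. 0. 0.] -> [ 0.519  0.07   0.114 -1.404]
```

```bash
python3 -m crank '[0,0.732,-0.309,0.381,0.003,0,1, 0,0.732,-0.309,0.381,0.003,0,1, 0,0.732,-0.309,0.381,0.003,0,1, 0,0.732,-0.309,0.381,0.003,0,1, 0,0.732,-0.309,0.381,0.003,0,1, 0,0.732,-0.309,0.381,0.003,0,1, 0,0.732,-0.309,0.381,0.003,0,1]'
python3 -m crank '[0,0.29,-0.74,0,0,0,1, 0,0.29,-0.74,0,0,0,1, 0,0.29,-0.74,0,0,0,1]'
python3 -m crank '[0,0.29,-0.6,0,0,0,1, 0,0.29,-0.74,0,0,0,1, 0,0.29,-0.74,0,0,0,1, 0,0.29,-0.74,0,0,0,1]'
python3 - <<'E'
from h import *
a=np.pi/2+TH
plan((*C(-20,60),.19,a),(*C(-20,60),.116,a),(*C(-12,60),.116,a),(*C(-12,68),.116,a))
E
```

```text
time: 13.5
ee_pos: [0.4677, -0.1623, 0.1871]
ee_rot: [-2.541, 1.563, 2.337]
ft_force: [0.4, 0.9, -2.5]
grip_width: 0.062
time: 13.8
ee_pos: [0.4925, -0.0431, 0.1879]
ee_rot: [-2.633, 1.563, 2.249]
ft_force: [-0.2, -0.0, -2.0]
grip_width: 0.0618
time: 14.2
ee_pos: [0.517, 0.0729, 0.1884]
ee_rot: [-2.516, 1.564, 2.368]
ft_force: [-0.4, -0.1, -2.3]
grip_width: 0.0618
now [0.517  0.0729 0.1884] jaw -1.399 q6 1.31 F [-0.4 -0.1 -2.3] w 0.0618 t 14.2
   [-0.011  0.006  0.023] [ 0.003 -0.003  0.002] -> [ 0.519  0.07   0.19  -1.404]
   [0.482 0.008 0.026] [ 0.003 -0.003  0.002] -> [ 0.519  0.07   0.116 -1.404]
   [0.482 0.061 0.027] [ 0.003 -0.003  0.002] -> [ 0.526  0.071  0.116 -1.404]
   [ 0.482  0.062 -0.027] [ 0.003 -0.003  0.002] -> [ 0.525  0.079  0.116 -1.404]
```

```bash
python3 -m crank '[0.15,0.008,0.026,0.003,-0.003,0.002,1, 0.4,0.008,0.026,0.003,-0.003,0.002,1, 0.482,0.008,0.026,0.003,-0.003,0.002,1, 0.482,0.008,0.026,0.003,-0.003,0.002,1, 0.482,0.035,0.026,0.003,-0.003,0.002,1, 0.482,0.061,0.027,0.003,-0.003,0.002,1, 0.482,0.061,0.027,0.003,-0.003,0.002,1]'
python3 -m crank '[0,0,-0.027,0,0,0,1, 0,0,-0.054,0,0,0,1, 0,0,-0.054,0,0,0,1]'
python3 - <<'E'
from h import *
a=np.pi/2+TH
plan((*C(-12,68),.116,a))
E
```

```text
time: 14.9
ee_pos: [0.5281, 0.0676, 0.1175]
ee_rot: [0.93, 1.567, -0.481]
ft_force: [-0.3, 0.0, -2.4]
grip_width: 0.0618
time: 15.2
ee_pos: [0.5257, 0.0766, 0.1172]
ee_rot: [0.825, 1.568, -0.585]
ft_force: [-0.4, -0.7, -2.4]
grip_width: 0.0619
now [0.5257 0.0766 0.1172] jaw -1.41 q6 1.33 F [-0.4 -0.7 -2.4] w 0.0619 t 15.2
   [ 0.008 -0.002 -0.015] [-0.003  0.001 -0.001] -> [ 0.525  0.079  0.116 -1.404]
```

```bash
python3 -m crank '[0.015,0,0,-0.003,0,0,1, 0.018,0.013,-0.01,-0.003,0,0,1, 0.018,0.026,-0.03,-0.003,0,0,1, 0.018,0.026,-0.03,-0.003,0,0,1]'
python3 - <<'E'
from h import *
a=np.pi/2+TH
plan((*C(-12,68),.116,a))
E
```

```text
time: 15.6
ee_pos: [0.5285, 0.0779, 0.1154]
ee_rot: [-0.217, 1.563, -1.62]
ft_force: [-9.1, -14.2, 9.6]
grip_width: 0.0618
now [0.5285 0.0779 0.1154] jaw -1.404 q6 1.34 F [ -9.1 -14.2   9.6] w 0.0618 t 15.6
   [-0.004 -0.021 -0.01 ] [0.    0.004 0.001] -> [ 0.525  0.079  0.116 -1.404]
```

```bash
python3 -m crank '[0,0,0,0,0,0,0.3, 0,0,0,0,0,0,0, 0,0,0,0,0,0,0, -0.2,0,0,0,0,0,0, -0.45,0,0,0,0,0,0, -0.6,0,0,0,0,0,0, -0.6,0,0,0,0,0,0]'
python3 - <<'E'
from h import *
a=-1.4535+np.pi/2
plan((.4340,.2840,.20,a),(.4340,.2840,.0535,a))
a=-.998+np.pi/2
plan((.4340,.2840,.20,a))
E
```

```text
time: 16.3
ee_pos: [0.5316, 0.0814, 0.2087]
ee_rot: [1.238, 1.56, -0.166]
ft_force: [0.7, -0.8, -0.6]
grip_width: 0.0854
now [0.5316 0.0814 0.2087] jaw -1.404 q6 1.34 F [ 0.7 -0.8 -0.6] w 0.0854 t 16.3
  CALL [ 0.024 -0.209 -0.72 ] [-0.726  0.005 -0.003]
   [ 0.029  0.709 -0.244] [0. 0. 0.] -> [0.434 0.284 0.2   0.117]
  CALL [ 0.503  0.354 -0.122] [0. 0. 0.]
   [ 0.503  0.354 -0.122] [0. 0. 0.] -> [0.434 0.284 0.054 0.117]
now [0.5316 0.0814 0.2087] jaw -1.404 q6 1.34 F [ 0.7 -0.8 -0.6] w 0.0854 t 16.3
  CALL [ 0.024 -0.209 -0.72 ] [ 0.556 -0.001 -0.005]
   [ 0.029 -0.744 -0.093] [0. 0. 0.] -> [ 0.434  0.284  0.2   -2.569]
```

```bash
python3 -m crank '[0.024,-0.209,-0.72,-0.726,0.005,-0.003,0, 0.024,-0.209,-0.72,-0.726,0.005,-0.003,0, 0.024,-0.209,-0.72,-0.726,0.005,-0.003,0, 0.024,-0.209,-0.72,-0.726,0.005,-0.003,0, 0.024,-0.209,-0.72,-0.726,0.005,-0.003,0, 0.024,-0.209,-0.72,-0.726,0.005,-0.003,0, 0.024,-0.209,-0.72,-0.726,0.005,-0.003,0, 0.024,-0.209,-0.72,-0.726,0.005,-0.003,0, 0.024,-0.209,-0.72,-0.726,0.005,-0.003,0, 0.024,-0.209,-0.72,-0.726,0.005,-0.003,0, 0.024,-0.209,-0.72,-0.726,0.005,-0.003,0]'
python3 -m crank '[0.05,0.709,-0.244,0,0,0,0, 0.1,0.709,-0.244,0,0,0,0, 0.1,0.709,-0.244,0,0,0,0, 0.1,0.709,-0.244,0,0,0,0, 0.1,0.709,-0.244,0,0,0,0]'
python3 - <<'E'
from h import *
a=-1.4535+np.pi/2
plan((.4340,.2840,.18,a),(.4340,.2840,.0535,a))
E
```

```text
time: 17.4
ee_pos: [0.4797, 0.1827, 0.1995]
ee_rot: [3.062, 1.561, -3.102]
ft_force: [0.8, 0.3, 0.1]
grip_width: 0.0854
time: 17.9
ee_pos: [0.4316, 0.2836, 0.1858]
ee_rot: [-3.137, 1.562, -3.022]
ft_force: [0.1, -0.7, -0.3]
grip_width: 0.0852
now [0.4316 0.2836 0.1858] jaw 0.115 q6 0.23 F [ 0.1 -0.7 -0.3] w 0.0852 t 17.9
   [0.038 0.001 0.016] [-0.001 -0.004  0.   ] -> [0.434 0.284 0.18  0.117]
   [0.882 0.001 0.024] [-0.001 -0.004  0.   ] -> [0.434 0.284 0.054 0.117]
```

```bash
python3 -m crank '[0.2,0.001,0.018,-0.001,-0.004,0,0, 0.5,0.001,0.02,-0.001,-0.004,0,0, 0.8,0.001,0.023,-0.001,-0.004,0,0, 0.882,0.001,0.024,-0.001,-0.004,0,0, 0.882,0.001,0.024,-0.001,-0.004,0,0, 0.882,0.001,0.024,-0.001,-0.004,0,1, 0.882,0.001,0.024,-0.001,-0.004,0,1, 0.882,0.001,0.024,-0.001,-0.004,0,1, 0.882,0.001,0.024,-0.001,-0.004,0,1, 0.882,0.001,0.024,-0.001,-0.004,0,1]'
python3 -m crank '[-0.1,0,0,0,0,0,1, -0.3,0,0,0,0,0,1, -0.6,0,0,0,0,0,1, -0.95,0,0,0,0,0,1, -0.95,0,0,0,0,0,1, -0.95,0,0,0,0,0,1]'
python3 - <<'E'
from h import *
a=np.pi/2+TH
plan((*C(-24,-22),.20,a),(*C(-24,-22),.116,a))
E
```

```text
time: 18.9
ee_pos: [0.4363, 0.285, 0.0567]
ee_rot: [0.263, 1.565, 0.381]
ft_force: [-0.9, -1.5, 6.3]
grip_width: 0.0619
time: 19.5
ee_pos: [0.4351, 0.2848, 0.1989]
ee_rot: [0.348, 1.565, 0.466]
ft_force: [-0.4, -0.4, -2.8]
grip_width: 0.0619
now [0.4351 0.2848 0.1989] jaw 0.118 q6 0.23 F [-0.4 -0.4 -2.8] w 0.0619 t 19.5
  CALL [-0.003 -0.679  0.128] [ 0.727  0.001 -0.003]
  CALL [-0.002  0.094  0.685] [0. 0. 0.]
   [-0.002  0.094  0.685] [0. 0. 0.] -> [ 0.528 -0.012  0.2   -1.404]
   [0.558 0.094 0.685] [0. 0. 0.] -> [ 0.528 -0.012  0.116 -1.404]
```

```bash
python3 -m crank '[0,-0.679,0.128,0.727,0.001,-0.003,1, 0,-0.679,0.128,0.727,0.001,-0.003,1, 0,-0.679,0.128,0.727,0.001,-0.003,1, 0,-0.679,0.128,0.727,0.001,-0.003,1, 0,-0.679,0.128,0.727,0.001,-0.003,1, 0,-0.679,0.128,0.727,0.001,-0.003,1, 0,-0.679,0.128,0.727,0.001,-0.003,1, 0,-0.679,0.128,0.727,0.001,-0.003,1, 0,-0.679,0.128,0.727,0.001,-0.003,1, 0,-0.679,0.128,0.727,0.001,-0.003,1, 0,-0.679,0.128,0.727,0.001,-0.003,1]'
python3 -m crank '[0,0.094,0.685,0,0,0,1, 0,0.094,0.685,0,0,0,1, 0,0.094,0.685,0,0,0,1]'
python3 -m crank '[0,0.094,0.55,0,0,0,1, 0,0.094,0.685,0,0,0,1, 0,0.094,0.685,0,0,0,1, 0,0.094,0.685,0,0,0,1]'
python3 - <<'E'
from h import *
a=np.pi/2+TH
plan((*C(-24,-22),.20,a),(*C(-24,-22),.1155,a),(*C(-14,-22),.1155,a),(*C(-11,-22),.1155,a))
E
```

```text
time: 20.6
ee_pos: [0.4636, 0.1852, 0.1941]
ee_rot: [-1.377, 1.561, -2.784]
ft_force: [-1.2, 0.5, -1.2]
grip_width: 0.062
time: 20.9
ee_pos: [0.4968, 0.082, 0.1954]
ee_rot: [-1.038, 1.563, -2.444]
ft_force: [0.5, 0.2, -3.0]
grip_width: 0.0617
time: 21.3
ee_pos: [0.5262, -0.0134, 0.1952]
ee_rot: [-1.488, 1.563, -2.893]
ft_force: [-0.2, 0.9, -3.1]
grip_width: 0.0619
now [ 0.5262 -0.0134  0.1952] jaw -1.406 q6 1.16 F [-0.2  0.9 -3.1] w 0.0619 t 21.3
   [-0.032  0.014 -0.007] [-0.001  0.     0.004] -> [ 0.528 -0.012  0.2   -1.404]
   [ 0.531  0.019 -0.007] [-0.001  0.     0.004] -> [ 0.528 -0.012  0.116 -1.404]
   [ 0.531  0.085 -0.007] [-0.001  0.     0.004] -> [ 0.538 -0.01   0.116 -1.404]
   [ 0.531  0.105 -0.007] [-0.001  0.     0.004] -> [ 0.541 -0.01   0.116 -1.404]
```

```bash
python3 -m crank '[0.15,0.016,-0.007,0,0,0.004,1, 0.4,0.018,-0.007,0,0,0.004,1, 0.5,0.019,-0.007,0,0,0.004,1, 0.531,0.019,-0.007,0,0,0.004,1, 0.531,0.019,-0.007,0,0,0.004,1, 0.531,0.055,-0.007,0,0,0.004,1, 0.531,0.09,-0.007,0,0,0.004,1, 0.531,0.105,-0.007,0,0,0.004,1, 0.531,0.105,-0.007,0,0,0.004,1]'
python3 - <<'E'
from h import *
a=np.pi/2+TH
plan((*C(-11,-22),.1155,a))
E
```

```text
time: 22.2
ee_pos: [0.542, -0.0085, 0.1167]
ee_rot: [1.16, 1.567, -0.244]
ft_force: [0.0, 1.5, 0.9]
grip_width: 0.0616
now [ 0.542  -0.0085  0.1167] jaw -1.404 q6 1.17 F [0.  1.5 0.9] w 0.0616 t 22.2
   [ 0.008 -0.008  0.008] [ 0.     0.001 -0.001] -> [ 0.541 -0.01   0.116 -1.404]
```

```bash
python3 -m crank '[0.006,0.01,0,0,0,0,1, 0.006,0.02,0,0,0,0,1, 0.006,0.02,0,0,0,0,1]'
```

```text
time: 22.5
ee_pos: [0.5436, -0.0087, 0.1165]
ee_rot: [-0.06, 1.569, -1.464]
ft_force: [-9.5, -1.5, 11.5]
grip_width: 0.0614
```

```bash
python3 -m crank '[-0.006,-0.006,0,0,0,0,0.13, -0.006,-0.006,0,0,0,0,0.13, -0.006,-0.006,0,0,0,0,0.13, -0.1,-0.006,0,0,0,0,0.13, -0.3,-0.006,0,0,0,0,0.13, -0.4,-0.006,0,0,0,0,0.5, -0.4,-0.006,0.3,0,0,0,1, -0.4,-0.006,0.45,0,0,0,1, -0.4,-0.006,0.45,0,0,0,1, -0.4,-0.006,0.45,0,0,0,1, -0.4,-0.006,0.45,0,0,0,1]'
python3 - <<'E'
from h import *
a=np.pi/2+TH
plan((*C(-12,-83),.17,a),(*C(-12,-83),.098,a),(*C(-12,-43),.098,a))
np.set_printoptions(suppress=True,precision=4,linewidth=150)
b=boxes(viewer.grab_frame("top"));print(b[b[:,2]>.1]);b=b[(b[:,3]<130)&(b[:,4]>50)]
for r in b: print("carrier mm",(np.array([[np.cos(TH),np.sin(TH)],[-np.sin(TH),np.cos(TH)]])@(r[:2]-O)*1000).round(1),"dyaw",(r[5]-TH)%np.pi-np.pi/2)
E
```

```text
time: 23.6
ee_pos: [0.5545, -0.0745, 0.176]
ee_rot: [1.055, 1.568, -0.349]
ft_force: [-0.4, -0.0, -0.1]
grip_width: 0.0
now [ 0.5545 -0.0745  0.176 ] jaw -1.404 q6 1.06 F [-0.4 -0.  -0.1] w 0.0 t 23.6
   [ 0.04  -0.024 -0.034] [-0.     0.001 -0.001] -> [ 0.55  -0.07   0.17  -1.404]
   [ 0.52  -0.025 -0.034] [-0.     0.001 -0.001] -> [ 0.55  -0.07   0.098 -1.404]
   [ 0.52  -0.025 -0.301] [-0.     0.001 -0.001] -> [ 0.544 -0.031  0.098 -1.404]
[[  0.5617   0.048    0.1114 163.9947 135.3605   0.1674 235.8027 159.7252]
 [  0.5411  -0.0237   0.1115  32.1917  29.9342   1.5456 271.5373 170.4478]]
carrier mm [ 92.4 252.9] dyaw 0.40508195104153
```

```bash
python3 -m crank '[0.2,-0.025,-0.02,0,0,0,1, 0.45,-0.025,-0.02,0,0,0,1, 0.52,-0.025,-0.03,0,0,0,1, 0.52,-0.025,-0.08,0,0,0,1, 0.52,-0.025,-0.14,0,0,0,1, 0.52,-0.025,-0.18,0,0,0,1, 0.52,-0.025,-0.22,0,0,0,1, 0.52,-0.025,-0.25,0,0,0,1, 0.52,-0.025,-0.28,0,0,0,1, 0.52,-0.025,-0.28,0,0,0,1]'
python3 - <<'E'
from h import *
a=np.pi/2+TH
plan((*C(-12,-43),.098,a))
E
```

```text
time: 24.65
ee_pos: [0.5445, -0.0341, 0.0982]
ee_rot: [1.061, 1.567, -0.344]
ft_force: [1.2, -0.1, -0.5]
grip_width: 0.0001
now [ 0.5445 -0.0341  0.0982] jaw -1.404 q6 1.12 F [ 1.2 -0.1 -0.5] w 0.0001 t 24.65
   [ 0.001 -0.003 -0.023] [-0.     0.001 -0.002] -> [ 0.544 -0.031  0.098 -1.404]
```

```bash
python3 -m crank '[0,0,-0.02,0,0,0,1, 0,0,-0.04,0,0,0,1, 0,0,-0.04,0,0,0,1]'; python3 -m crank '[0,0,-0.02,0,0,0,1, 0,0,-0.03,0,0,0,1, 0,0,-0.03,0,0,0,1]'
```

```text
time: 24.95
ee_pos: [0.544, -0.0309, 0.0982]
ee_rot: [0.501, 1.564, -0.904]
ft_force: [0.9, -10.5, -0.1]
grip_width: 0.0001
time: 25.25
ee_pos: [0.5441, -0.0305, 0.0991]
ee_rot: [0.3, 1.558, -1.105]
ft_force: [-0.7, -26.9, 1.4]
grip_width: -0.0
```

```bash
python3 -m crank '[0,0,0.05,0,0,0,1, 0,0,0.15,0,0,0,1, -0.3,0,0.15,0,0,0,0, -0.6,0,0.15,0,0,0,0, -0.65,0,0.15,0,0,0,0, -0.65,0,0.15,0,0,0,0]'
python3 - <<'E'
from h import *
a=-.998+np.pi/2
plan((.5975,.2781,.19,a),(.5975,.2781,.0535,a))
plan((.5975,.2781,.19,a-np.pi-.0))
E
```

```text
time: 25.85
ee_pos: [0.5473, -0.0468, 0.1972]
ee_rot: [1.09, 1.564, -0.315]
ft_force: [0.4, -0.3, 0.7]
grip_width: 0.0577
now [ 0.5473 -0.0468  0.1972] jaw -1.405 q6 1.1 F [ 0.4 -0.3  0.7] w 0.0577 t 25.85
  CALL [ 0.015  0.229 -0.694] [ 0.556 -0.    -0.004]
  CALL [ 0.016 -0.546 -0.485] [0. 0. 0.]
   [ 0.016 -0.546 -0.485] [0. 0. 0.] -> [ 0.598  0.278  0.19  -2.569]
   [ 0.926 -0.546 -0.485] [0. 0. 0.] -> [ 0.598  0.278  0.054 -2.569]
now [ 0.5473 -0.0468  0.1972] jaw -1.405 q6 1.1 F [ 0.4 -0.3  0.7] w 0.0577 t 25.85
  CALL [ 0.015  0.229 -0.694] [ 0.556 -0.    -0.004]
  CALL [ 0.016 -0.546 -0.485] [0. 0. 0.]
   [ 0.016 -0.546 -0.485] [0. 0. 0.] -> [ 0.598  0.278  0.19  -2.569]
```

```bash
python3 -m crank '[0.015,0.229,-0.694,0.556,0,-0.004,0, 0.015,0.229,-0.694,0.556,0,-0.004,0, 0.015,0.229,-0.694,0.556,0,-0.004,0, 0.015,0.229,-0.694,0.556,0,-0.004,0, 0.015,0.229,-0.694,0.556,0,-0.004,0, 0.015,0.229,-0.694,0.556,0,-0.004,0, 0.015,0.229,-0.694,0.556,0,-0.004,0, 0.015,0.229,-0.694,0.556,0,-0.004,0, 0.015,0.229,-0.694,0.556,0,-0.004,0]'
python3 -m crank '[0.016,-0.546,-0.485,0,0,0,0, 0.016,-0.546,-0.485,0,0,0,0, 0.016,-0.546,-0.485,0,0,0,0]'
python3 -m crank '[0.016,-0.546,-0.485,0,0,0,0, 0.016,-0.546,-0.485,0,0,0,0, 0.016,-0.546,-0.485,0,0,0,0, 0.016,-0.546,-0.485,0,0,0,0, 0.016,-0.546,-0.485,0,0,0,0]'
python3 - <<'E'
from h import *
a=-.998+np.pi/2
plan((.5975,.2781,.19,a),(.5975,.2781,.0535,a))
np.set_printoptions(suppress=True,precision=4,linewidth=150)
f=viewer.grab_frame("top");b=boxes(f);print(b[b[:,2]>.1])
cv2.imwrite("pics/c.png",cv2.resize(f["pixels"][100:240,130:340,::-1],(800,533),interpolation=cv2.INTER_CUBIC))
E
```

```text
time: 26.75
ee_pos: [0.5614, 0.0622, 0.1906]
ee_rot: [-0.859, 1.562, 2.854]
ft_force: [-0.0, 0.4, -0.8]
grip_width: 0.0857
time: 27.05
ee_pos: [0.5787, 0.1744, 0.189]
ee_rot: [-1.063, 1.564, 2.658]
ft_force: [0.6, -0.0, -0.0]
grip_width: 0.0854
time: 27.55
ee_pos: [0.5957, 0.2775, 0.1872]
ee_rot: [-0.672, 1.565, 3.043]
ft_force: [-0.4, -0.8, -0.2]
grip_width: 0.0853
now [0.5957 0.2775 0.1872] jaw -2.568 q6 2.82 F [-0.4 -0.8 -0.2] w 0.0853 t 27.55
   [-0.019  0.003 -0.012] [0.001 0.002 0.002] -> [ 0.598  0.278  0.19  -2.569]
   [ 0.891  0.006 -0.016] [0.001 0.002 0.002] -> [ 0.598  0.278  0.054 -2.569]
[[  0.5665   0.0203   0.1115 191.8029 163.973   -1.4057 248.5806 160.2647]]
```

View pics/c.png

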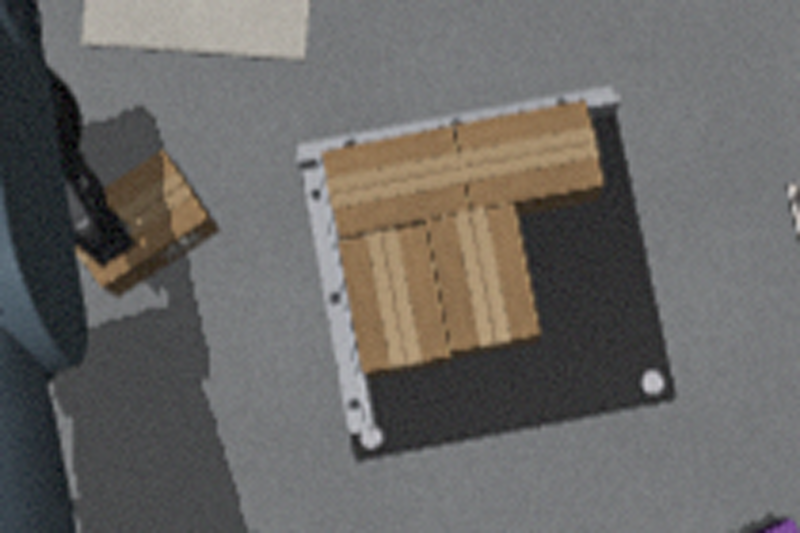

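Four cartons are snug. The back pair is at crop (390,190) and (530,155), and the front left and middle are at (395,300) and (480,275). The overall rectangle is 192 x 164 mm, against the ideal 192 x 160. Now the last one.

```bash
python3 -m crank '[0.2,0.003,-0.012,0.001,0.002,0.002,0, 0.5,0.004,-0.014,0.001,0.002,0.002,0, 0.8,0.005,-0.016,0.001,0.002,0.002,0, 0.891,0.006,-0.016,0.001,0.002,0.002,0, 0.891,0.006,-0.016,0.001,0.002,0.002,0, 0.891,0.006,-0.016,0.001,0.002,0.002,1, 0.891,0.006,-0.016,0.001,0.002,0.002,1, 0.891,0.006,-0.016,0.001,0.002,0.002,1, 0.891,0.006,-0.016,0.001,0.002,0.002,1, 0.891,0.006,-0.016,0.001,0.002,0.002,1]'
python3 -m crank '[-0.1,0,0,0,0,0,1, -0.3,0,0,0,0,0,1, -0.6,0,0,0,0,0,1, -0.95,0,0,0,0,0,1, -0.95,0,0,0,0,0,1, -0.95,0,0,0,0,0,1]'
python3 - <<'E'
from h import *
a=np.pi/2+TH
plan((*C(-24,-85),.20,a),(*C(-24,-85),.1165,a))
E
```

```text
time: 28.6
ee_pos: [0.6008, 0.2797, 0.0585]
ee_rot: [2.783, 1.563, 0.212]
ft_force: [0.7, -1.3, 7.0]
grip_width: 0.0613
time: 29.2
ee_pos: [0.5991, 0.2797, 0.2007]
ee_rot: [2.851, 1.564, 0.28]
ft_force: [-0.1, -0.1, -3.2]
grip_width: 0.0614
now [0.5991 0.2797 0.2007] jaw -2.571 q6 2.83 F [-0.1 -0.1 -3.2] w 0.0614 t 29.2
  CALL [-0.001  0.884  0.807] [-0.557 -0.002 -0.003]
  CALL [ 0.001 -0.197  0.565] [0. 0. 0.]
   [ 0.001 -0.197  0.565] [0. 0. 0.] -> [ 0.539 -0.074  0.2   -1.404]
   [ 0.558 -0.197  0.565] [0. 0. 0.] -> [ 0.539 -0.074  0.116 -1.404]
```

```bash
python3 -m crank '[0,0.884,0.807,-0.557,-0.002,-0.003,1, 0,0.884,0.807,-0.557,-0.002,-0.003,1, 0,0.884,0.807,-0.557,-0.002,-0.003,1, 0,0.884,0.807,-0.557,-0.002,-0.003,1, 0,0.884,0.807,-0.557,-0.002,-0.003,1, 0,0.884,0.807,-0.557,-0.002,-0.003,1, 0,0.884,0.807,-0.557,-0.002,-0.003,1, 0,0.884,0.807,-0.557,-0.002,-0.003,1, 0,0.884,0.807,-0.557,-0.002,-0.003,1]'
python3 -m crank '[0,-0.197,0.565,0,0,0,1, 0,-0.197,0.565,0,0,0,1, 0,-0.197,0.565,0,0,0,1]'
python3 -m crank '[0,-0.197,0.565,0,0,0,1, 0,-0.197,0.565,0,0,0,1, 0,-0.197,0.565,0,0,0,1, 0,-0.197,0.565,0,0,0,1]'
python3 - <<'E'
from h import *
a=np.pi/2+TH
plan((*C(-24,-86),.20,a),(*C(-24,-86),.1175,a),(*C(-11,-86),.1175,a))
E
```

```text
time: 30.1
ee_pos: [0.5661, 0.1023, 0.195]
ee_rot: [-1.68, 1.561, -3.084]
ft_force: [-0.4, 0.1, -2.9]
grip_width: 0.0614
time: 30.4
ee_pos: [0.5511, 0.0101, 0.1959]
ee_rot: [-1.485, 1.562, -2.897]
ft_force: [-0.7, 0.6, -3.4]
grip_width: 0.0616
time: 30.8
ee_pos: [0.5368, -0.0747, 0.1965]
ee_rot: [-1.819, 1.564, 3.055]
ft_force: [0.7, 0.3, -2.8]
grip_width: 0.0613
now [ 0.5368 -0.0747  0.1965] jaw -1.409 q6 1.05 F [ 0.7  0.3 -2.8] w 0.0613 t 30.8
   [-0.023  0.013  0.005] [-0.002 -0.001  0.003] -> [ 0.539 -0.075  0.2   -1.404]
   [0.527 0.017 0.006] [-0.002 -0.001  0.003] -> [ 0.539 -0.075  0.118 -1.404]
   [0.526 0.103 0.005] [-0.002 -0.001  0.003] -> [ 0.552 -0.073  0.118 -1.404]
```

```bash
python3 -m crank '[0.15,0.015,0.006,-0.002,0,0.003,1, 0.4,0.017,0.006,-0.002,0,0.003,1, 0.5,0.017,0.006,-0.002,0,0.003,1, 0.527,0.017,0.006,-0.002,0,0.003,1, 0.527,0.017,0.006,-0.002,0,0.003,1, 0.527,0.06,0.006,-0.002,0,0.003,1, 0.527,0.1,0.006,-0.002,0,0.003,1, 0.527,0.11,0.006,-0.002,0,0.003,1, 0.527,0.11,0.006,-0.002,0,0.003,1]'
python3 - <<'E'
from h import *
a=np.pi/2+TH
plan((*C(-9,-86),.1175,a))
E
```

```text
time: 31.7
ee_pos: [0.5516, -0.0729, 0.118]
ee_rot: [-1.761, 1.566, 3.122]
ft_force: [-10.4, -1.4, 1.9]
grip_width: 0.0614
now [ 0.5516 -0.0729  0.118 ] jaw -1.4 q6 1.06 F [-10.4  -1.4   1.9] w 0.0614 t 31.7
   [0.003 0.014 0.   ] [ 0.002 -0.     0.002] -> [ 0.554 -0.073  0.118 -1.404]
```

```bash
python3 -m crank '[0.006,-0.006,0,0.002,0,0,1, 0.006,-0.006,0,0.002,0,0,0.13, 0.006,-0.006,0,0.002,0,0,0.13, 0,-0.006,0,0.002,0,0,0.13, -0.1,-0.006,0,0,0,0,0.13, -0.3,-0.006,0,0,0,0,0.13, -0.4,-0.006,0,0,0,0,0.5, -0.4,-0.006,0.3,0,0,0,1, -0.4,-0.006,0.42,0,0,0,1, -0.4,-0.006,0.42,0,0,0,1, -0.4,-0.006,0.42,0,0,0,1]'
python3 - <<'E'
from h import *
a=np.pi/2+TH
plan((*C(-12,-147),.17,a),(*C(-12,-147),.098,a),(*C(-12,-107),.098,a))
E
```

```text
time: 32.8
ee_pos: [0.5629, -0.1351, 0.1781]
ee_rot: [2.697, 1.57, 1.296]
ft_force: [-0.0, -0.5, 0.2]
grip_width: 0.0013
now [ 0.5629 -0.1351  0.1781] jaw -1.402 q6 0.96 F [-0.  -0.5  0.2] w 0.0013 t 32.8
   [ 0.054 -0.012 -0.015] [ 0.001 -0.    -0.   ] -> [ 0.561 -0.133  0.17  -1.404]
   [ 0.534 -0.012 -0.014] [ 0.001 -0.    -0.   ] -> [ 0.561 -0.133  0.098 -1.404]
   [ 0.535 -0.011 -0.281] [ 0.001 -0.    -0.   ] -> [ 0.554 -0.094  0.098 -1.404]
```

```bash
python3 -m crank '[0.2,-0.011,0,0,0,0,1, 0.45,-0.011,0,0,0,0,1, 0.534,-0.011,0,0,0,0,1, 0.534,-0.011,-0.05,0,0,0,1, 0.534,-0.011,-0.1,0,0,0,1, 0.534,-0.011,-0.15,0,0,0,1, 0.534,-0.011,-0.2,0,0,0,1, 0.534,-0.011,-0.24,0,0,0,1, 0.534,-0.011,-0.27,0,0,0,1, 0.534,-0.011,-0.27,0,0,0,1]'; python3 -m crank '[0,0,-0.02,0,0,0,1, 0,0,-0.03,0,0,0,1, 0,0,-0.03,0,0,0,1]'
```

```text
time: 33.8
ee_pos: [0.5549, -0.0948, 0.0986]
ee_rot: [1.671, 1.569, 0.271]
ft_force: [0.1, -0.2, -0.0]
grip_width: -0.0
time: 34.1
ee_pos: [0.5548, -0.094, 0.0987]
ee_rot: [0.365, 1.566, -1.035]
ft_force: [1.2, -12.6, -1.1]
grip_width: 0.0002
```

Contact is at 12.6 N with the whole front row against the side stop. I push slightly more, back off and look.

```bash
python3 -m crank '[0,0,-0.02,0,0,0,1, 0,0,-0.02,0,0,0,1, 0,0,0.05,0,0,0,1, 0,0,0.2,0,0,0,1, -0.3,0,0.3,0,0,0,1, -0.6,0,0.6,0,0,0,1, -0.7,-0.3,1,0,0,0,1, -0.7,-0.8,1,0,0,0,1, -0.7,-0.8,1,0,0,0,1, -0.7,-0.8,1,0,0,0,1]'; python3 -m crank '[0,-0.6,1,0,0,0,1, 0,-0.6,1,0,0,0,1, 0,-0.6,1,0,0,0,1, 0,-0.6,1,0,0,0,1, 0,-0.6,1,0,0,0,1]'
python3 - <<'E'
from h import *
np.set_printoptions(suppress=True,precision=4,linewidth=150)
f=viewer.grab_frame("top");b=boxes(f);print(b[b[:,4]>50])
cv2.imwrite("pics/d.png",cv2.resize(f["pixels"][100:240,160:440,::-1],(800,400),interpolation=cv2.INTER_CUBIC))
r=b[b[:,2]>.1][0];print("carrier mm",(np.array([[np.cos(TH),np.sin(TH)],[-np.sin(TH),np.cos(TH)]])@(r[:2]-O)*1000).round(1))
plan()
E
```

```text
time: 35.1
ee_pos: [0.4571, -0.2613, 0.203]
ee_rot: [-2.313, 1.569, 2.565]
ft_force: [-0.7, 0.2, -0.8]
grip_width: -0.0002
time: 35.6
ee_pos: [0.3965, -0.4251, 0.2024]
ee_rot: [2.041, 1.57, 0.637]
ft_force: [0.1, 0.6, 0.6]
grip_width: -0.0001
[[  0.5665   0.0203   0.1115 191.8086 163.8337  -1.4057 254.5601 162.0171]
 [  0.5325  -0.4283   0.059  134.4221  68.7182   0.4604 414.1326 173.3161]]
carrier mm [19.2  3.5]
now [ 0.3972 -0.4231  0.2022] jaw -1.403 q6 0.38 F [ 0.2  1.4 -0.3] w 0.0001 t 35.65
```

View pics/d.png

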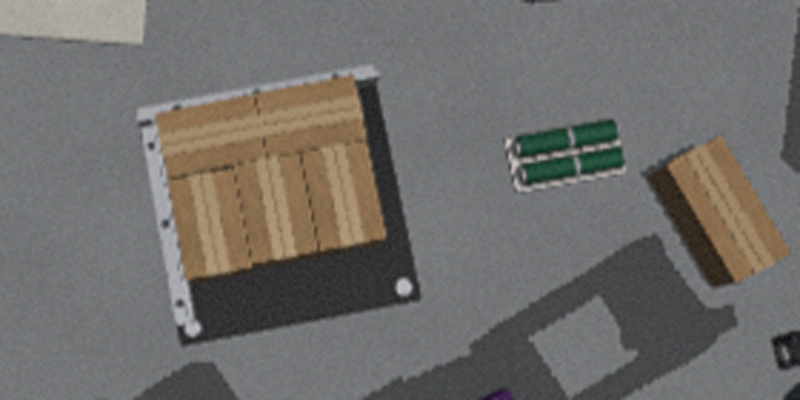

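The layer is complete and square in the corner at crop (270,185). The overall rectangle is 192 x 164 mm and its centre is within 1 mm of the ideal (20, 4). I check that the other things haven't moved and hand in.

Run:
```python
from h import *; import pickle
f0=pickle.load(open("top.pkl","rb"));f1=viewer.grab_frame("top")
for nm,(x,y),r in(("scanner",(.52,.39),.09),("cells",(.59,-.265),.075),("long",(.533,-.429),.09)):
    for f in(f0,f1):
        P=cloud(f);m=(np.hypot(P[...,0]-x,P[...,1]-y)<r)&(P[...,2]>.012);print(nm,m.sum(),P[m].mean(0).round(4))
print(manip.state()["time"]);print(manip.finish_job())
```

```text
scanner 800 [0.5218 0.4003 0.0387]
scanner 781 [0.5223 0.4022 0.0383]
cells 589 [ 0.6006 -0.2837  0.0268]
cells 585 [ 0.6007 -0.2839  0.0269]
long 1387 [ 0.5296 -0.4244  0.0536]
long 1384 [ 0.529  -0.4242  0.0574]
35.7
the job is handed in; nothing more can be done
None
```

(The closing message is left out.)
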